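# Index a glazed test pot to the colour reader and pin it

## Task

Turn the test pot on its turning board until the blue glaze stripe faces squarely at the grey colour reader, leaving the red-handled lock pin in its rack meanwhile. Then take the pin, push it down through the hole in the board and feel for the lock bore hidden underneath by gently working pin and board to and fro, until the pin is fully home with its handle resting on the board, and let go. Do not disturb the jar, the cup and the small vase.

Things in the scene. Friction and masses are not known exactly. Their poses are not given: they have to be found in the camera images.
- station: Fixed turntable stand: dark round foot 190 mm across with a column, and a grey colour reader 75 x 100 mm, 145 mm high. Origin on the work surface under the turning axis, z up. +x points from the turning axis to the reader; the reader's window, a black square with a round glass 147 mm from the axis, looks along -x at the pot.
- lock_nominal (a point): Where the lock bore nominally is: 85 mm from the axis, away from the reader, at the top (z = 47 mm) of a steel lock plate 70 mm wide and 12 mm thick, out of sight under the board. The real bore, 9.5 mm wide, straight through, lies up to 10 mm to either side of this point along the arc about the axis (never nearer or farther from it): it cannot be measured and must be felt with the pin.
- bat (a joint): Turning angle of the octagonal plywood board that carries the pot, counter-clockwise from above. 0 or a whole turn = stripe exactly at the reader, the board's hole over lock_nominal. Turns freely between -7 and 7 and stays where it is left (friction 0.06 N m). Board: 200 mm across flats, 12 mm thick, top 62 mm above the work surface, underside 3 mm above the lock plate.
- pot_top (a point): Centre of the top face of the test pot, on the turning axis, 152 mm above the work surface. The pot is a buff clay cylinder 60 mm in diameter and 90 mm high, fixed to the board and turning with it; its top is solid (dark disc painted on).
- swatch (a point): Middle of the blue glaze stripe (18 mm wide, up the whole side of the pot, over the rim, and on as a thin blue line on the board), on the pot's surface 30 mm from the axis, 107 mm above the work surface.
- bat_hole (a point): Centre of the mouth, on the board's top face, of the 9.5 mm vertical through hole in the board, 85 mm from the axis on the side away from the stripe, dark-ringed. It turns with the board; x, y axes as the board (x towards the stripe), z up.
- pin: Lock pin, upright in the rack's middle hole. Origin at the tip, z up along it. Steel shank 8 mm in diameter from 0 to 40 mm (the lowest 3 mm taper to 6.5 mm), red round handle 20 mm in diameter from 40 to 95 mm, whose lower face is the shoulder. About 70 g. Fully home, the shoulder lies on the board and the tip is 40 mm below the board's top.
- rack: Fixed wooden rack 70 x 120 x 45 mm (x, y, z), origin under its centre; the pin stands in the middle one of three holes (10 mm wide, 42 mm deep), its shoulder on the rack's top; the outer two, at y = +/-40 mm, are empty.
- glaze_jar: Bystander: green glass jar with white cap, 60 mm in diameter, 85 mm high, origin under its centre. Leave alone.
- bisque_cup: Bystander: terracotta cup, 70 mm in diameter at the rim, 75 mm high, origin under its centre. Leave alone.
- bud_vase: Bystander: small white vase, 64 mm at its widest, 100 mm high, origin under its centre. Leave alone.
Things that resemble listed ones, but are neither listed nor needed, are in the scene too. Leave any purple look-alike of the pin alone.

How it is judged:
By the outcome, as a careful person would: the job done as asked, in the order asked, and still so for the second after the job is handed in, with the robot touching nothing.
It also fails if it takes over 72 s, if anything falls off the work surface, if the arm or the gripper's body presses on something with over 40 N, if the wrist force passes 120 N, or if a joint passes its speed limit or range.

## Robot

A 7-joint arm with a two-finger parallel gripper is mounted at the origin on the work surface. World frame = base frame: x ahead of the robot, y to its left, z up, the work surface at z = 0. Lengths are in m, angles in rad, forces in N, time in s.
With the tool pointing down it reaches from about 0.425 to 0.875 m from the base axis. Payload 4.7 kg.
Tool frame: the origin (TCP) lies at the centre of the arm's flange, where the gripper is bolted on; the fingertips stand 182 mm ahead of it and the grasp point (between the pads) lies 164 mm ahead of it; z points along the fingers, y is the line along which they close (so a half turn about z gives the same grasp; the last joint's range is limited). The gripper opens to 87 mm and grips with 3 to 60 N. Pads are 19 mm wide; open, the fingers measure 117 mm over their backs; the gripper's body (75 mm by 190 mm) begins 51 mm behind the grasp point.
Start: joints at [1.173, 0.321, -0.07, 1.45, 0.023, 1.371, -0.057], TCP at [0.26, -0.596, 0.405] pointing down, gripper open.
Joint ranges: [-2.86, 2.86], [-0.3, 2.09], [-1.38, 1.24], [0.06, 2.45], [-1.56, 4.7], [0.09, 2.05], [-2.69, 2.69]. Speed limits (rad/s): [2.57, 2.57, 3.14, 3.14, 3.14, 3.14, 3.14].

## Interface

Orientations are given as a unit quaternion [w, x, y, z].
In Python, from cell import env gives the robot as it stands.
- The arm moves only by the tool carry_out, never from a script. Its argument "motion" is a list of rows, each an object with "offset": the shift along the tool's x, y, z in m, a list of three; "roll": the turn about the tool's z in rad; "grip": the finger opening in m, from 0 to 0.087. In form: [{"offset": [tx, ty, tz], "roll": roll, "grip": grip}, ...]. A call has exactly 10 rows; each row shifts and turns the commanded pose from where the row before left it, along the tool's axes as they then stand; what a row does not reach is not made up. A row lasts 1/12 s, in which the tool goes at most 41.7 mm and 7.16 degrees, less where a joint would pass 70% of its speed; a pose out of reach is approached as far as the arm can. A call with a gripper value outside its range is refused whole. The fingers move at their own pace and stop on an object; the grip force is fixed at half the most. Time passes only in rows, so rows that do not move let the fingers close, or fill a call up. It gives the time, the measured TCP pose, the force, the opening and the grip force at its end, in the units of the state.
- env.state(): the state, without advancing time (a new reading comes with each control period).
- env.camera(name): name is "scene" or "top"; returns a dict with "pixels" (400x640x3 uint8, red, green, blue), "range_z" (400x640 float32, m along the optical axis (not along the pixel's ray), 0 where there is no reading), "vfov" (degrees; the focal length in pixels is half the picture's height over the tangent of half this angle, whatever the lens; pixels are square), "cx", "cy" (the principal point, pixels), "position" and "rotation" of the camera in the world. Camera axes: x right, y up, looking along -z (the intrinsics and any distortion apply to the point x, -y, -z); pixel columns grow to the right and rows downward; lengths in m; the calibration is good to about 2 mm. A picture is of the moment at which its call begins.
- env.hand_in(): hands the job in; it is judged then, once.
The state is a dict: "time": time; "qpos": joint angles; "joint_vel": joint speeds; "joint_torque": joint torques, N m; "ee_pos": TCP position; "tool_rot": TCP orientation; "wrist_force": force on the tool from outside, world axes, zero at the start; "moment": the same for the moment, N m; "width": finger opening in m; "finger_force": force on a finger pad.
Only numpy, scipy, OpenCV 4.12 (cv2) and the standard library are available. Lean on these libraries where they do the work, as an engineer would, in place of code of your own. Each camera call takes 0.05 s, during which the arm holds its last target. There are 200 camera calls.

## Working session

There is one attempt and no reset: what is moved stays moved. The work goes in short steps, Python scripts to look and compute and a tool call to move; the robot and the scene stay as the last step left them, time stands still between calls to the robot, and variables do not carry over. Pictures are saved under pics/ and viewed, at most 10 in all, crops included, and the job is handed in when it is done.

Besides the shell and the picture viewer there is one more tool, called after "Request:" in YAML: its name, and indented under it one key for each argument. carry_out: Moves the arm, as the interface text tells. Its arguments: {"type":"object","properties":{"motion":{"type":"array"}},"required":["motion"]}

```bash
ls; mkdir -p pics; cat > h.py <<'E'
import numpy as np,cv2
from cell import env
def snap(n,f):
    c=env.camera(n); cv2.imwrite(f'pics/{f}.png',c['pixels'][:,:,::-1]); np.savez(f'{f}.npz',**{k:v for k,v in c.items() if not isinstance(v,str) and v is not None}); return c
E
python3 - <<'E'
from h import *
for n in('scene','top'):
    c=snap(n,n+'0'); print({k:v for k,v in c.items() if k not in('pixels','range_z')})
print(env.state())
E
```

```text
pics
{'vfov': 56.930569561478016, 'cx': 322.34369067554064, 'cy': 198.83539106730694, 'position': array([0.94748652, 0.31260896, 0.5584377 ]), 'rotation': array([0.25097513, 0.12868655, 0.44365124, 0.85066141])}
{'vfov': 45.44718361004543, 'cx': 325.5134523382222, 'cy': 206.18807663721188, 'position': array([ 0.47863198, -0.16963225,  1.26252256]), 'rotation': array([ 0.71400695,  0.04345951, -0.05397451, -0.69670086])}
{'time': 0.1, 'qpos': array([ 1.1730793 ,  0.32173725, -0.07012072,  1.45153852,  0.02257466,
        1.37081728, -0.05692161]), 'joint_vel': array([-8.69133428e-04, -1.03995588e-03, -1.65109848e-03, -3.32786220e-03,
        7.16361851e-04, -6.45567025e-05,  9.26981809e-04]), 'joint_torque': array([ 3.20533882e-04, -4.92568803e+01, -4.05490184e-01, -3.13397813e+01,
       -6.42999052e-02,  3.96114390e-02,  5.15063550e-05]), 'ee_pos': array([ 0.26009885, -0.59549018,  0.40378572]), 'tool_rot': array([-8.32173138e-04,  9.78871696e-01,  2.04473638e-01, -2.03251747e-04]), 'wrist_force': array([ 0.26030276,  0.12742859, -0.34124356]), 'moment': array([0.06345271, 0.01604942, 0.00854063]), 'finger_force': 0.0, 'width': 0.08706914335855194}
```

View pics/scene0.png

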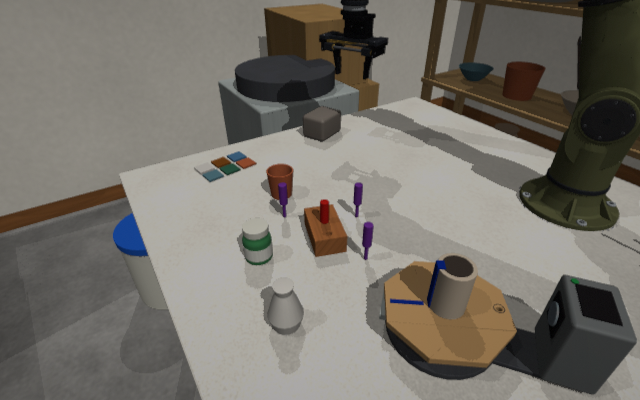

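View pics/top0.png

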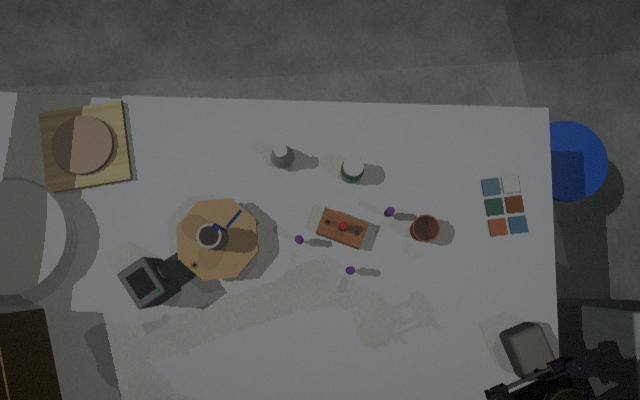

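The top view shows the station at about (215,238), with the reader at (145,282). The stripe runs up-right to (240,211), facing away from the reader, and the hole is at (195,265). The rack is at (347,228) with the red pin at (343,226). Purple look-alikes stand at (299,239), (350,270) and (390,211). Next I'll look at enlarged crops.

```bash
cat >> h.py <<'E'
from scipy.spatial.transform import Rotation as R
def cam(c):
    q=np.array(c['rotation']); q=R.from_quat(q[[1,2,3,0]])
    f=200/np.tan(np.radians(float(c['vfov']))/2); return q,f,np.array(c['position'])
def pt(c,u,v,z=None):
    "world point at pixel: by depth, or on plane z"
    q,f,p=cam(c); d=q.apply([(u-c['cx'])/f,-(v-c['cy'])/f,-1])
    if z is None: return p+d*float(np.median(c['range_z'][int(v)-0:int(v)+1,int(u)-0:int(u)+1]))
    return p+d*(z-p[2])/d[2]
def px(c,P):
    q,f,p=cam(c); x=q.inv().apply(np.atleast_2d(P)-p); return np.c_[c['cx']-f*x[:,0]/x[:,2],c['cy']+f*x[:,1]/x[:,2]]
def tri(c1,a,c2,b):
    r=[]
    for c,(u,v) in((c1,a),(c2,b)):
        q,f,p=cam(c); d=q.apply([(u-c['cx'])/f,-(v-c['cy'])/f,-1]); r.append((p,d/np.linalg.norm(d)))
    A=np.zeros((3,3));B=np.zeros(3)
    for p,d in r: M=np.eye(3)-np.outer(d,d);A+=M;B+=M@p
    X=np.linalg.solve(A,B); return X,[np.linalg.norm(np.cross(X-p,d)) for p,d in r]
E
python3 - <<'E'
from h import *
t=np.load('top0.npz');s=np.load('scene0.npz')
a=cv2.imread('pics/top0.png');b=cv2.imread('pics/scene0.png')
a=cv2.convertScaleAbs(a,alpha=1.5)
A=cv2.resize(a[185:315,110:260],None,fx=4,fy=4,interpolation=2)
B=cv2.resize(a[200:255,310:385],None,fx=4,fy=4,interpolation=2)
im=np.zeros((600,800,3),np.uint8); im[:520,:600]=A; im[:220,500:800]=B
cv2.imwrite('pics/topcrop.png',im)
C=cv2.resize(b[240:390,370:630],None,fx=3,fy=3,interpolation=2)
D=cv2.resize(b[190:260,295:355],None,fx=3,fy=3,interpolation=2)
im=np.zeros((600,800,3),np.uint8); im[:450,:780]=C; im[390:600,:180]=D
cv2.imwrite('pics/scenecrop.png',im)
for n,u,v in(('table',300,340),('pottop',209,236),('board',190,225),('board',250,250),('hole',195,265),('pin',343,226),('rack',330,220),('rack',365,240)): print(n,pt(t,u,v).round(4))
for n,u,v in(('table',440,170),('pottop',457,268),('board',410,320),('rack',322,235),('pin',324,202)): print('S',n,pt(s,u,v).round(4))
E
```

```text
table [ 0.3059 -0.1291  0.0015]
pottop [0.5559 0.0829 0.1572]
board [0.5891 0.154  0.0609]
board [0.5301 0.0007 0.061 ]
hole [0.4901 0.1466 0.017 ]
pin [ 0.5925 -0.229   0.0987]
rack [ 0.6126 -0.1982  0.0427]
rack [ 0.5666 -0.2932 -0.0021]
S table [ 0.1457 -0.2935  0.0012]
S pottop [0.5644 0.089  0.154 ]
S board [0.6311 0.0754 0.0631]
S rack [ 0.6257 -0.1923  0.0457]
S pin [ 0.5987 -0.226   0.1013]
```

View pics/topcrop.png

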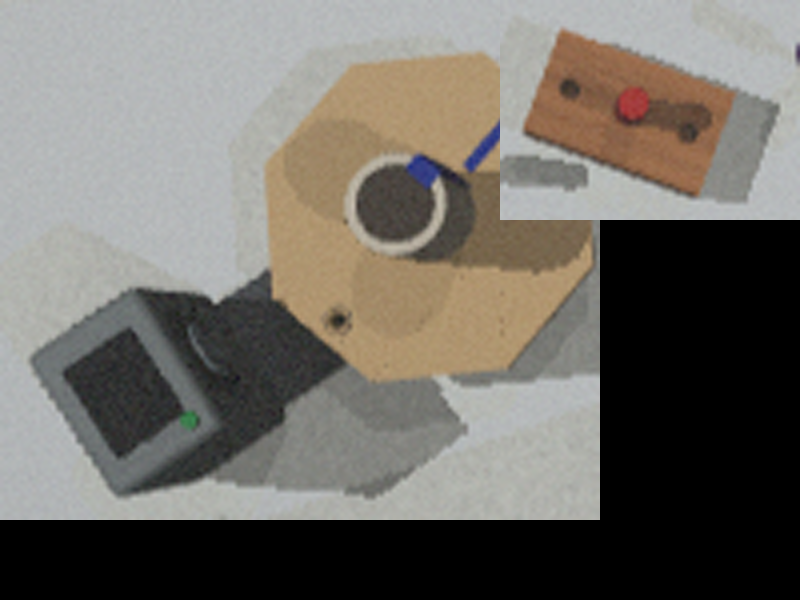

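View pics/scenecrop.png

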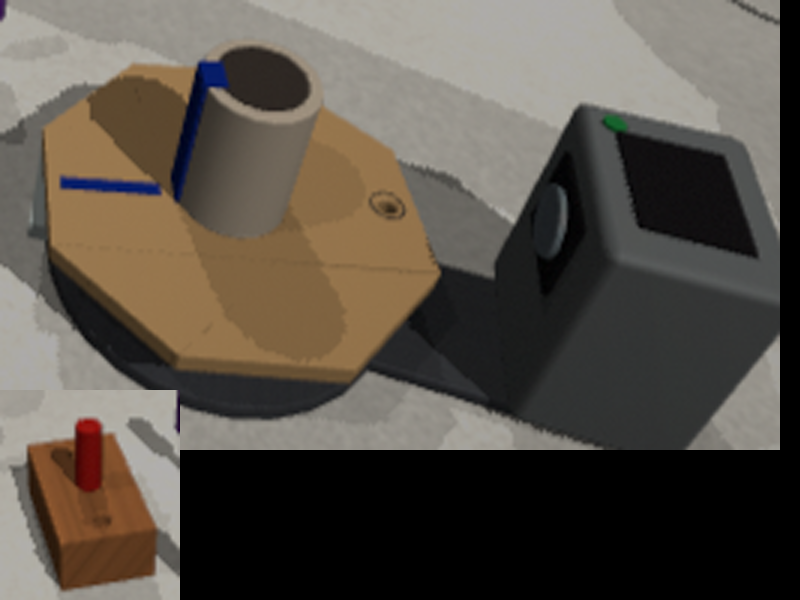

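The top crop puts the pot top at (208.8,236), the hole at (194.5,265) and the pin at (343.5,226). The scene crop puts the pot top at (457.7,266.7), the hole at (499.3,308.3), the blue line from (390,301) to (423,303), and the pin top at (324.7,201.7).

```bash
python3 - <<'E'
from h import *
t=np.load('top0.npz');s=np.load('scene0.npz')
for n,a,b in(('pot',(208.75,236),(457.7,266.7)),('hole',(194.5,265),(499.3,308.3)),('pintop',(343.5,226),(324.7,201.7)),('rackhole-',(357,233),(329,233.7)),('rackhole+',(327.5,222),(315.7,211.3))):
    X,e=tri(t,a,s,b); print(n,X.round(4),np.round(e,4))
def cloud(c):
    q,f,p=cam(c); v,u=np.mgrid[:400,:640]; d=np.stack([(u-c['cx'])/f,-(v-c['cy'])/f,-np.ones_like(u,float)],-1)
    W=q.apply((d*c['range_z'][...,None]).reshape(-1,3))+p; return W[(c['range_z']>0).ravel()],c['pixels'][(c['range_z']>0)].astype(int)
for n,c in(('top',t),('scene',s)):
    W,P=cloud(c)
    def sel(x0,x1,y0,y1,z0,z1,m=True): return W[(W[:,0]>x0)&(W[:,0]<x1)&(W[:,1]>y0)&(W[:,1]<y1)&(W[:,2]>z0)&(W[:,2]<z1)&m]
    r=sel(.35,.6,.13,.4,.139,.155); print(n,'reader',len(r),cv2.minAreaRect(r[:,:2].astype(np.float32)),np.median(r[:,2]))
    b=sel(.42,.7,-.04,.2,.056,.068); print('board',len(b),cv2.minAreaRect(b[:,:2].astype(np.float32)), cv2.minEnclosingCircle(b[:,:2].astype(np.float32)))
    p=sel(.5,.62,.03,.14,.147,.16); print('pot',len(p),cv2.minEnclosingCircle(p[:,:2].astype(np.float32)),np.median(p[:,2]))
    k=sel(.5,.7,-.32,-.14,.04,.05); print('rack',len(k),cv2.minAreaRect(k[:,:2].astype(np.float32)))
    k=sel(.57,.63,-.26,-.2,.09,.11); print('pin',len(k),k.mean(0))
    blue=(P[:,2]>P[:,0]*2)&(P[:,2]>P[:,1]*1.8)&(P[:,2]>60)
    l=sel(.42,.7,-.04,.2,.056,.068,blue); print('line',len(l),cv2.fitLine(l[:,:2].astype(np.float32),2,0,.001,.001).ravel() if len(l)>3 else '',l.mean(0))
    for nm,(x,y) in dict(jar=(.70,-.24),vase=(.72,-.1),cup=(.6,-.37)).items():
        k=sel(x-.08,x+.08,y-.08,y+.08,.05,.12); print(nm,len(k),k.mean(0) if len(k) else '')
E
```

```text
pot [0.5565 0.0852 0.1491] [0.0002 0.0002]
hole [0.4895 0.137  0.0602] [0.0002 0.0002]
pintop [ 0.5932 -0.2307  0.097 ] [0.0006 0.0006]
rackhole- [ 0.5757 -0.2645 -0.0224] [0.0138 0.0138]
rackhole+ [ 0.6155 -0.2007  0.0971] [0.017 0.017]
top reader 1396 ((0.44571810960769653, 0.23525510728359222), (0.10039451718330383, 0.07568203657865524), 37.24790954589844) 0.14538242144539082
board 4528 ((0.545269250869751, 0.09712707251310349), (0.22004613280296326, 0.22658415138721466), 7.805838108062744) ((0.5329253673553467, 0.10407444089651108), 0.13559743762016296)
pot 525 ((0.5580289363861084, 0.08475615829229355), 0.03059210255742073) 0.1521809567123198
rack 1135 ((0.593375563621521, -0.22906696796417236), (0.12030547112226486, 0.07040322571992874), 70.87344360351562)
pin 53 [ 0.59342207 -0.22881788  0.09888358]
line 40 [ 0.7919281  -0.6106143   0.6081703   0.04605933] [0.60817029 0.04605933 0.06270302]
jar 446 [ 0.74108939 -0.25039887  0.07881076]
vase 324 [ 0.77250964 -0.07058832  0.08119775]
cup 196 [ 0.61090051 -0.39330056  0.07651568]
scene reader 3304 ((0.44885146617889404, 0.2353488951921463), (0.10075313597917557, 0.07472607493400574), 36.84917449951172) 0.145909354283426
board 8277 ((0.5529439449310303, 0.09730637818574905), (0.21102097630500793, 0.22693777084350586), 7.582718849182129) ((0.5391782522201538, 0.10002265125513077), 0.13133296370506287)
pot 975 ((0.560149073600769, 0.08430175483226776), 0.03078792244195938) 0.15306662868637821
rack 984 ((0.5959960222244263, -0.22962000966072083), (0.12300170958042145, 0.0712866559624672), 71.48905944824219)
pin 72 [ 0.59834457 -0.22632688  0.09821666]
line 101 [ 0.78796387 -0.61572146  0.61085397  0.04584468] [0.61085394 0.04584468 0.06378676]
jar 746 [ 0.75315451 -0.24191492  0.07494715]
vase 848 [ 0.78306893 -0.0587112   0.08127412]
cup 417 [ 0.61757484 -0.38770539  0.07042298]
```

Measured in world coordinates:

| Item | Value |
|---|---|
| Turning axis | (0.558, 0.085) |
| Reader bearing | about 126.8° |
| Stripe bearing | about −37.5° |
| Pin | (0.594, −0.229) |

So the pot needs about +164° counter-clockwise. The heights agree with the text. The current tool yaw suits a grasp on the pot, so I'll travel there now.

Request:
carry_out:
  motion:
    - {"offset": [0.027, -0.025, 0], "roll": 0, "grip": 0.087}
    - {"offset": [0.027, -0.025, 0], "roll": 0, "grip": 0.087}
    - {"offset": [0.027, -0.025, 0], "roll": 0, "grip": 0.087}
    - {"offset": [0.027, -0.025, 0], "roll": 0, "grip": 0.087}
    - {"offset": [0.027, -0.025, 0], "roll": 0, "grip": 0.087}
    - {"offset": [0.027, -0.025, 0], "roll": 0, "grip": 0.087}
    - {"offset": [0.027, -0.025, 0], "roll": 0, "grip": 0.087}
    - {"offset": [0.027, -0.025, 0], "roll": 0, "grip": 0.087}
    - {"offset": [0.027, -0.025, 0], "roll": 0, "grip": 0.087}
    - {"offset": [0.027, -0.025, 0], "roll": 0, "grip": 0.087}

```text
time: 0.93
ee_pos: [0.4077, -0.2566, 0.4045]
tool_rot: [0.0, 0.979, 0.204, -0.0]
wrist_force: [0.5, 0.6, -0.3]
width: 0.0869
finger_force: 0.0
```

Request:
carry_out:
  motion:
    - {"offset": [0.027, -0.025, 0], "roll": 0, "grip": 0.087}
    - {"offset": [0.027, -0.025, 0], "roll": 0, "grip": 0.087}
    - {"offset": [0.027, -0.025, 0], "roll": 0, "grip": 0.087}
    - {"offset": [0.027, -0.025, 0], "roll": 0, "grip": 0.087}
    - {"offset": [0.027, -0.025, 0], "roll": 0, "grip": 0.087}
    - {"offset": [0.027, -0.025, 0], "roll": 0, "grip": 0.087}
    - {"offset": [0.027, -0.025, 0], "roll": 0, "grip": 0.087}
    - {"offset": [0.027, -0.025, 0], "roll": 0, "grip": 0.087}
    - {"offset": [0.027, -0.025, 0], "roll": 0, "grip": 0.087}
    - {"offset": [0, 0, 0], "roll": 0, "grip": 0.087}

```text
time: 1.77
ee_pos: [0.5408, 0.0531, 0.4047]
tool_rot: [-0.003, 0.978, 0.21, 0.001]
wrist_force: [-0.4, -0.1, 0.8]
width: 0.087
finger_force: 0.0
```

```bash
cat >> h.py <<'E'
def go(x,y,z=None,yaw=None):
    "print state; tool offset to world target of TCP"
    s=env.state(); q=s['tool_rot']; Rt=R.from_quat(q[[1,2,3,0]]); M=Rt.as_matrix(); p=s['ee_pos']
    d=np.array([x,y,p[2] if z is None else z])-p
    ya=np.degrees(np.arctan2(M[1,1],M[0,1]))
    print('t',round(s['time'],2),'pos',p.round(4),'q7',s['qpos'][6].round(3),'yaw_y',ya.round(2),'axis',M[:,2].round(4),'F',s['wrist_force'].round(2),'M',s['moment'].round(2),'w',s['width'].round(4),'ff',s['finger_force'])
    print('offset tool',(M.T@d).round(4),'roll',None if yaw is None else round(-np.radians((yaw-ya+180)%360-180),4))
E
python3 -c "
from h import *
go(.558,.0848,.289)"
```

```text
Traceback (most recent call last):
  File "h.py", line 28, in go
    print('t',round(s['time'],2),'pos',p.round(4),'q7',s['qpos'][6].round(3),'yaw_y',ya.round(2),'axis',M[:,2].round(4),'F',s['wrist_force'].round(2),'M',s['moment'].round(2),'w',s['width'].round(4),'ff',s['finger_force'])
                                                                                                                                                                                   ^^^^^^^^^^^^^^^^
AttributeError: 'float' object has no attribute 'round'
```

Request:
carry_out:
  motion:
    - {"offset": [0.014, -0.011, 0], "roll": 0, "grip": 0.087}
    - {"offset": [0.014, -0.011, 0], "roll": 0, "grip": 0.087}
    - {"offset": [0, 0, 0], "roll": 0, "grip": 0.087}
    - {"offset": [0, 0, 0], "roll": 0, "grip": 0.087}
    - {"offset": [0, 0, 0], "roll": 0, "grip": 0.087}
    - {"offset": [0, 0, 0], "roll": 0, "grip": 0.087}
    - {"offset": [0, 0, 0], "roll": 0, "grip": 0.087}
    - {"offset": [0, 0, 0], "roll": 0, "grip": 0.087}
    - {"offset": [0, 0, 0], "roll": 0, "grip": 0.087}
    - {"offset": [0, 0, 0], "roll": 0, "grip": 0.087}

```text
time: 2.6
ee_pos: [0.5569, 0.076, 0.4048]
tool_rot: [0.0, 0.979, 0.204, 0.0]
wrist_force: [-0.2, 0.3, -0.0]
width: 0.0872
finger_force: 0.0
```

```bash
sed -i "s/s\['width'\].round(4)/np.round(s['width'],4)/" h.py; python3 -c "
from h import *
go(.558,.0848,.289)"
```

```text
t 2.6 pos [0.5569 0.076  0.4048] q7 -1.439 yaw_y -66.44 axis [ 2.e-04 -3.e-04 -1.e+00] F [-0.15  0.33 -0.05] M [-0.01  0.01 -0.05] w 0.0872 ff 0.0
offset tool [ 0.0045 -0.0077  0.1158] roll None
```

Request:
carry_out:
  motion:
    - {"offset": [0.0045, -0.0077, 0], "roll": 0, "grip": 0.087}
    - {"offset": [0, 0, 0.03], "roll": 0, "grip": 0.087}
    - {"offset": [0, 0, 0.03], "roll": 0, "grip": 0.087}
    - {"offset": [0, 0, 0.03], "roll": 0, "grip": 0.087}
    - {"offset": [0, 0, 0.0258], "roll": 0, "grip": 0.087}
    - {"offset": [0, 0, 0], "roll": 0, "grip": 0.087}
    - {"offset": [0, 0, 0], "roll": 0, "grip": 0.05}
    - {"offset": [0, 0, 0], "roll": 0, "grip": 0.05}
    - {"offset": [0, 0, 0], "roll": 0, "grip": 0.05}
    - {"offset": [0, 0, 0], "roll": 0, "grip": 0.05}

```text
time: 3.43
ee_pos: [0.5588, 0.0855, 0.291]
tool_rot: [0.0, 0.979, 0.204, 0.002]
wrist_force: [0.1, -0.2, -0.3]
width: 0.068
finger_force: 0.0
```

```bash
python3 -c "
from h import *
go(.558,.0848,.289)"
```

```text
t 3.43 pos [0.5588 0.0855 0.291 ] q7 -1.516 yaw_y -66.41 axis [ 0.0034  0.     -1.    ] F [ 0.1  -0.18 -0.33] M [-0.08  0.02 -0.05] w 0.068 ff 0.0
offset tool [-0.001   0.0003  0.002 ] roll None
```

Request:
carry_out:
  motion:
    - {"offset": [0, 0, 0], "roll": 0, "grip": 0.045}
    - {"offset": [0, 0, 0], "roll": 0, "grip": 0.045}
    - {"offset": [0, 0, 0], "roll": 0, "grip": 0.045}
    - {"offset": [0, 0, 0], "roll": 0, "grip": 0.045}
    - {"offset": [0, 0, 0], "roll": 0, "grip": 0.045}
    - {"offset": [0, 0, 0], "roll": 0, "grip": 0.045}
    - {"offset": [0, 0, 0], "roll": 0, "grip": 0.045}
    - {"offset": [0, 0, 0], "roll": 0, "grip": 0.045}
    - {"offset": [0, 0, 0], "roll": 0, "grip": 0.045}
    - {"offset": [0, 0, 0], "roll": 0, "grip": 0.045}

```text
time: 4.27
ee_pos: [0.5586, 0.0851, 0.2903]
tool_rot: [0.0, 0.979, 0.204, 0.001]
wrist_force: [0.0, -0.8, 6.1]
width: 0.0593
finger_force: 30.0
```

```bash
python3 -c "
from h import *
go(.558,.0848,.289)"
```

```text
t 4.27 pos [0.5586 0.0851 0.2903] q7 -1.516 yaw_y -66.42 axis [ 2.3e-03 -5.0e-04 -1.0e+00] F [ 0.05 -0.85  6.14] M [-0.23  0.09  0.03] w 0.0593 ff 29.99747143127024
offset tool [-0.0007  0.      0.0013] roll None
```

The grasp is well centred, with side force under 1 N. Turning counter-clockwise now (negative roll).

Request:
carry_out:
  motion:
    - {"offset": [0, 0, 0], "roll": -0.1, "grip": 0.045}
    - {"offset": [0, 0, 0], "roll": -0.12, "grip": 0.045}
    - {"offset": [0, 0, 0], "roll": -0.12, "grip": 0.045}
    - {"offset": [0, 0, 0], "roll": -0.12, "grip": 0.045}
    - {"offset": [0, 0, 0], "roll": -0.12, "grip": 0.045}
    - {"offset": [0, 0, 0], "roll": -0.12, "grip": 0.045}
    - {"offset": [0, 0, 0], "roll": -0.12, "grip": 0.045}
    - {"offset": [0, 0, 0], "roll": -0.12, "grip": 0.045}
    - {"offset": [0, 0, 0], "roll": -0.12, "grip": 0.045}
    - {"offset": [0, 0, 0], "roll": -0.12, "grip": 0.045}

```text
time: 5.1
ee_pos: [0.5583, 0.0854, 0.2903]
tool_rot: [0.0, 0.698, 0.716, 0.0]
wrist_force: [-2.8, -0.3, 7.6]
width: 0.0595
finger_force: 30.0
```

```bash
python3 -c "
from h import *
go(.558,.0848,.289,97.9)"
```

```text
t 5.1 pos [0.5583 0.0854 0.2903] q7 -0.394 yaw_y 1.51 axis [ 1.1e-03 -2.0e-04 -1.0e+00] F [-2.78 -0.26  7.59] M [-0.03  0.27 -0.07] w 0.0595 ff 29.991809385828674
offset tool [-0.0006 -0.0003  0.0013] roll -1.6822
```

Request:
carry_out:
  motion:
    - {"offset": [0, 0, 0], "roll": -0.12, "grip": 0.045}
    - {"offset": [0, 0, 0], "roll": -0.12, "grip": 0.045}
    - {"offset": [0, 0, 0], "roll": -0.12, "grip": 0.045}
    - {"offset": [0, 0, 0], "roll": -0.12, "grip": 0.045}
    - {"offset": [0, 0, 0], "roll": -0.12, "grip": 0.045}
    - {"offset": [0, 0, 0], "roll": -0.12, "grip": 0.045}
    - {"offset": [0, 0, 0], "roll": -0.12, "grip": 0.045}
    - {"offset": [0, 0, 0], "roll": -0.12, "grip": 0.045}
    - {"offset": [0, 0, 0], "roll": -0.12, "grip": 0.045}
    - {"offset": [0, 0, 0], "roll": -0.12, "grip": 0.045}

```text
time: 5.93
ee_pos: [0.558, 0.0851, 0.2903]
tool_rot: [-0.0, 0.172, 0.985, -0.0]
wrist_force: [-4.9, -3.7, 10.2]
width: 0.0594
finger_force: 30.0
```

Request:
carry_out:
  motion:
    - {"offset": [0, 0, 0], "roll": -0.12, "grip": 0.045}
    - {"offset": [0, 0, 0], "roll": -0.12, "grip": 0.045}
    - {"offset": [0, 0, 0], "roll": -0.12, "grip": 0.045}
    - {"offset": [0, 0, 0], "roll": -0.12, "grip": 0.045}
    - {"offset": [0, 0, 0], "roll": 0, "grip": 0.045}
    - {"offset": [0, 0, 0], "roll": 0, "grip": 0.045}
    - {"offset": [0, 0, 0], "roll": 0, "grip": 0.045}
    - {"offset": [0, 0, 0], "roll": 0, "grip": 0.045}
    - {"offset": [0, 0, 0], "roll": 0, "grip": 0.045}
    - {"offset": [0, 0, 0], "roll": 0, "grip": 0.045}

```text
time: 6.77
ee_pos: [0.558, 0.0849, 0.2903]
tool_rot: [-0.001, -0.064, 0.998, -0.0]
wrist_force: [-5.4, -3.9, 11.2]
width: 0.0593
finger_force: 30.0
```

```bash
python3 -c "
from h import *
go(.558,.0848,.289,97.9)
snap('scene','s1');snap('top','t1')
a=cv2.imread('pics/s1.png');b=cv2.convertScaleAbs(cv2.imread('pics/t1.png'),alpha=1.5)
im=np.zeros((600,800,3),np.uint8);im[:300,:520]=cv2.resize(a[240:390,370:630],None,fx=2,fy=2);im[300:600,:400]=cv2.resize(b[170:320,110:310],None,fx=2,fy=2);cv2.imwrite('pics/m1.png',im)
"
```

```text
t 6.77 pos [0.558  0.0849 0.2903] q7 1.127 yaw_y 97.39 axis [-0.0011 -0.001  -1.    ] F [-5.4  -3.92 11.21] M [0.2  1.01 0.09] w 0.0593 ff 30.00809223856777
offset tool [ 0.     -0.0001  0.0013] roll -0.0089
```

View pics/m1.png

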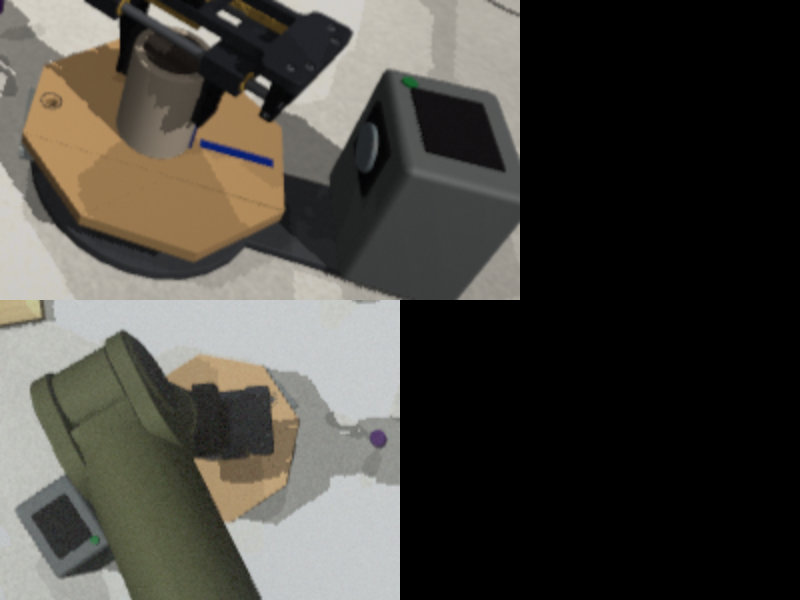

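The stripe line now runs toward the reader, from (471,311) to (506,321) in the scene view. Measuring its bearing next.

```bash
cat >> h.py <<'E'
def cloud(c):
    q,f,p=cam(c); v,u=np.mgrid[:400,:640]; d=np.stack([(u-c['cx'])/f,-(v-c['cy'])/f,-np.ones_like(u,float)],-1)
    m=(c['range_z']>0).ravel(); return (q.apply((d*c['range_z'][...,None]).reshape(-1,3))+p)[m],c['pixels'].reshape(-1,3)[m].astype(int)
def stripe(c,ax):
    W,P=cloud(c)
    l=W[(P[:,2]>P[:,0]*2)&(P[:,2]>P[:,1]*1.8)&(P[:,2]>60)&(np.abs(W[:,2]-.0625)<.006)&(np.hypot(W[:,0]-ax[0],W[:,1]-ax[1])<.11)]
    f=cv2.fitLine(l[:,:2].astype(np.float32),2,0,.001,.001).ravel(); m=l.mean(0)
    print(len(l),'dir',np.degrees(np.arctan2(f[1],f[0])),'from axis',np.degrees(np.arctan2(m[1]-ax[1],m[0]-ax[0])))
E
python3 -c "
from h import *
c=np.load('s1.npz');stripe(c,(.560,.0843));stripe(c,(.558,.0848))
s=np.load('scene0.npz')
for c in(s,np.load('s1.npz')):
  W,P=cloud(c)
  r=W[(W[:,0]<.53)&(W[:,0]>.35)&(W[:,1]>.15)&(W[:,1]<.35)&(W[:,2]>.139)&(W[:,2]<.15)]
  b=cv2.minAreaRect(r[:,:2].astype(np.float32));print(b)
"
```

```text
115 dir -53.57201 from axis 125.39688573812329
115 dir -53.57201 from axis 124.20451516763065
((0.44885146617889404, 0.2353488951921463), (0.10075313597917557, 0.07472607493400574), 36.84917449951172)
((0.44898220896720886, 0.23584015667438507), (0.1018732339143753, 0.07453396916389465), 36.45365524291992)
```

Request:
carry_out:
  motion:
    - {"offset": [0, 0, 0], "roll": -0.015, "grip": 0.045}
    - {"offset": [0, 0, 0], "roll": 0, "grip": 0.045}
    - {"offset": [0, 0, 0], "roll": 0, "grip": 0.045}
    - {"offset": [0, 0, 0], "roll": 0, "grip": 0.087}
    - {"offset": [0, 0, 0], "roll": 0, "grip": 0.087}
    - {"offset": [0, 0, 0], "roll": 0, "grip": 0.087}
    - {"offset": [0, 0, 0], "roll": 0, "grip": 0.087}
    - {"offset": [0, 0, 0], "roll": 0, "grip": 0.087}
    - {"offset": [0, 0, 0], "roll": 0, "grip": 0.087}
    - {"offset": [0, 0, 0], "roll": 0, "grip": 0.087}

```text
time: 7.7
ee_pos: [0.558, 0.0852, 0.2888]
tool_rot: [-0.0, -0.073, 0.997, -0.0]
wrist_force: [-0.5, -0.1, -0.4]
width: 0.0862
finger_force: 0.0
```

Request:
carry_out:
  motion:
    - {"offset": [0, 0, -0.03], "roll": 0, "grip": 0.087}
    - {"offset": [0, 0, -0.03], "roll": 0, "grip": 0.087}
    - {"offset": [0, 0, -0.03], "roll": 0, "grip": 0.087}
    - {"offset": [0, 0, -0.02], "roll": 0.05, "grip": 0.087}
    - {"offset": [0, 0, 0], "roll": 0.12, "grip": 0.087}
    - {"offset": [0, 0, 0], "roll": 0.12, "grip": 0.087}
    - {"offset": [0, 0, 0], "roll": 0.12, "grip": 0.087}
    - {"offset": [0, 0, 0], "roll": 0.12, "grip": 0.087}
    - {"offset": [0, 0, 0], "roll": 0.12, "grip": 0.087}
    - {"offset": [0, 0, 0], "roll": 0.12, "grip": 0.087}

```text
time: 8.53
ee_pos: [0.5579, 0.0853, 0.3989]
tool_rot: [0.0, 0.31, 0.951, -0.0]
wrist_force: [-0.0, 0.4, -0.0]
width: 0.0874
finger_force: 0.0
```

```bash
python3 -c "
from h import *
go(.5938,-.229,.40,36.8)
c=snap('scene','s2');stripe(c,(.560,.0843))
"
```

```text
t 8.53 pos [0.5579 0.0853 0.3989] q7 0.519 yaw_y 53.87 axis [ 0.e+00 -2.e-04 -1.e+00] F [-0.03  0.39 -0.01] M [ 0.07 -0.14 -0.06] w 0.0874 ff 0.0
offset tool [-0.2143 -0.2327 -0.001 ] roll 0.298
118 dir -53.028812 from axis 126.20850110320418
```

Request:
carry_out:
  motion:
    - {"offset": [-0.0236, -0.0257, 0], "roll": 0, "grip": 0.087}
    - {"offset": [-0.0236, -0.0257, 0], "roll": 0, "grip": 0.087}
    - {"offset": [-0.0236, -0.0257, 0], "roll": 0, "grip": 0.087}
    - {"offset": [-0.0236, -0.0257, 0], "roll": 0, "grip": 0.087}
    - {"offset": [-0.0236, -0.0257, 0], "roll": 0, "grip": 0.087}
    - {"offset": [-0.0236, -0.0257, 0], "roll": 0, "grip": 0.087}
    - {"offset": [-0.0236, -0.0257, 0], "roll": 0, "grip": 0.087}
    - {"offset": [-0.0236, -0.0257, 0], "roll": 0, "grip": 0.087}
    - {"offset": [-0.0236, -0.0257, 0], "roll": 0, "grip": 0.087}
    - {"offset": [0, 0, 0], "roll": 0.1, "grip": 0.087}

```text
time: 9.42
ee_pos: [0.5942, -0.2369, 0.3974]
tool_rot: [-0.0, 0.359, 0.933, -0.002]
wrist_force: [-0.3, -1.9, 0.0]
width: 0.0872
finger_force: 0.0
```

Request:
carry_out:
  motion:
    - {"offset": [0, 0, 0], "roll": 0.1, "grip": 0.087}
    - {"offset": [0, 0, 0], "roll": 0.098, "grip": 0.087}
    - {"offset": [0, 0, 0.02], "roll": 0, "grip": 0.087}
    - {"offset": [0, 0, 0.02], "roll": 0, "grip": 0.087}
    - {"offset": [0, 0, 0], "roll": 0, "grip": 0.087}
    - {"offset": [0, 0, 0], "roll": 0, "grip": 0.087}
    - {"offset": [0, 0, 0], "roll": 0, "grip": 0.087}
    - {"offset": [0, 0, 0], "roll": 0, "grip": 0.087}
    - {"offset": [0, 0, 0], "roll": 0, "grip": 0.087}
    - {"offset": [0, 0, 0], "roll": 0, "grip": 0.087}

```text
time: 10.25
ee_pos: [0.5953, -0.2266, 0.3599]
tool_rot: [0.001, 0.445, 0.895, -0.0]
wrist_force: [-0.7, 0.1, 0.1]
width: 0.087
finger_force: 0.0
```

```bash
python3 -c "
from h import *
go(.594,-.229,.249,36.8)
c=snap('scene','s3');t=snap('top','t3')
stripe(t,(.558,.0848));stripe(c,(.56,.0843))
a=cv2.resize(c['pixels'][150:290,250:400,::-1],None,fx=4,fy=4)
cv2.imwrite('pics/m3.png',a)
"
```

```text
t 10.25 pos [ 0.5953 -0.2266  0.3599] q7 0.706 yaw_y 37.14 axis [ 1.3e-03 -7.0e-04 -1.0e+00] F [-0.67  0.15  0.06] M [ 0.02 -0.01 -0.02] w 0.087 ff 0.0
offset tool [-0.001  -0.0025  0.1109] roll 0.006
37 dir -53.27053 from axis 126.36111151447385
117 dir -52.857605 from axis 126.15483867012499
```

View pics/m3.png

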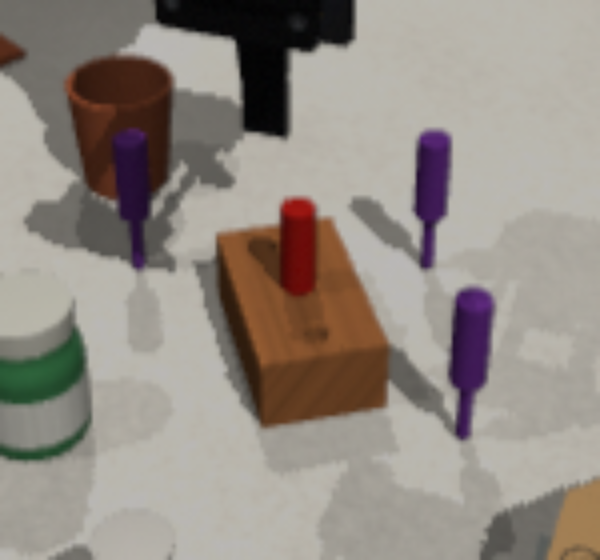

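The pin stands upright in the rack's middle hole, and the purple look-alikes are clear of the fingers. The stripe bearing is 126.4–126.9° against the reader's roughly 126.7°, so it is square. Grasping the pin.

Request:
carry_out:
  motion:
    - {"offset": [-0.0006, -0.0025, 0.03], "roll": 0.006, "grip": 0.087}
    - {"offset": [0, 0, 0.03], "roll": 0, "grip": 0.087}
    - {"offset": [0, 0, 0.03], "roll": 0, "grip": 0.07}
    - {"offset": [0, 0, 0.0205], "roll": 0, "grip": 0.05}
    - {"offset": [0, 0, 0], "roll": 0, "grip": 0.03}
    - {"offset": [0, 0, 0], "roll": 0, "grip": 0.01}
    - {"offset": [0, 0, 0], "roll": 0, "grip": 0.005}
    - {"offset": [0, 0, 0], "roll": 0, "grip": 0.005}
    - {"offset": [0, 0, 0], "roll": 0, "grip": 0.005}
    - {"offset": [0, 0, 0], "roll": 0, "grip": 0.005}

```text
time: 11.18
ee_pos: [0.5939, -0.2287, 0.2499]
tool_rot: [0.001, 0.448, 0.894, -0.0]
wrist_force: [-0.2, 0.1, -0.3]
width: 0.0416
finger_force: 0.0
```

Request:
carry_out:
  motion:
    - {"offset": [0, 0, 0], "roll": 0, "grip": 0.005}
    - {"offset": [0, 0, 0], "roll": 0, "grip": 0.005}
    - {"offset": [0, 0, 0], "roll": 0, "grip": 0.005}
    - {"offset": [0, 0, 0], "roll": 0, "grip": 0.005}
    - {"offset": [0, 0, 0], "roll": 0, "grip": 0.005}
    - {"offset": [0, 0, 0], "roll": 0, "grip": 0.005}
    - {"offset": [0, 0, 0], "roll": 0, "grip": 0.005}
    - {"offset": [0, 0, 0], "roll": 0, "grip": 0.005}
    - {"offset": [0, 0, 0], "roll": 0, "grip": 0.005}
    - {"offset": [0, 0, 0], "roll": 0, "grip": 0.005}

```text
time: 12.02
ee_pos: [0.5935, -0.2287, 0.2486]
tool_rot: [0.0, 0.448, 0.894, -0.0]
wrist_force: [0.4, -1.1, 1.9]
width: 0.0194
finger_force: 29.9
```

```bash
python3 -c "
from h import *
go(.5935,-.229,.35,36.8)
"
```

```text
t 12.02 pos [ 0.5935 -0.2287  0.2486] q7 0.647 yaw_y 36.79 axis [ 2.e-04 -2.e-04 -1.e+00] F [ 0.44 -1.13  1.88] M [ 0.01 -0.08 -0.05] w 0.0194 ff 29.910153017845005
offset tool [-0.0003 -0.0002 -0.1014] roll -0.0002
```

Pin held: the opening is 19.4 mm and the grip force 30 N. I'll lift it and measure the hole precisely in the unobstructed images.

Request:
carry_out:
  motion:
    - {"offset": [0, 0, -0.01], "roll": 0, "grip": 0.005}
    - {"offset": [0, 0, -0.02], "roll": 0, "grip": 0.005}
    - {"offset": [0, 0, -0.03], "roll": 0, "grip": 0.005}
    - {"offset": [0, 0, -0.03], "roll": 0, "grip": 0.005}
    - {"offset": [0, 0, -0.03], "roll": 0, "grip": 0.005}
    - {"offset": [0, 0, -0.01], "roll": 0, "grip": 0.005}
    - {"offset": [0, 0, 0], "roll": 0, "grip": 0.005}
    - {"offset": [0, 0, 0], "roll": 0, "grip": 0.005}
    - {"offset": [0, 0, 0], "roll": 0, "grip": 0.005}
    - {"offset": [0, 0, 0], "roll": 0, "grip": 0.005}

```text
time: 12.85
ee_pos: [0.5928, -0.2288, 0.3762]
tool_rot: [-0.002, 0.448, 0.894, -0.0]
wrist_force: [-0.3, 0.9, -0.6]
width: 0.019
finger_force: 29.9
```

```bash
python3 -c "
from h import *
go(.6085,.0165,.38,36.8)
t=np.load('t3.npz');s=snap('scene','s4')
a=np.radians(-53.3);H=np.array([.558+.085*np.cos(a),.0848+.085*np.sin(a),.062])
print(H); ims=[]
for c in(t,s):
    u,v=px(c,H)[0].round().astype(int);print(u,v)
    ims.append(cv2.resize(c['pixels'][v-12:v+13,u-12:u+13,::-1],None,fx=16,fy=16,interpolation=cv2.INTER_CUBIC))
cv2.imwrite('pics/m4.png',cv2.convertScaleAbs(np.hstack(ims),alpha=1.3))
"
```

```text
t 12.85 pos [ 0.5928 -0.2288  0.3762] q7 0.713 yaw_y 36.79 axis [-0.0033  0.0012 -1.    ] F [-0.34  0.86 -0.56] M [ 0.01 -0.08 -0.  ] w 0.019 ff 29.921685287263244
offset tool [ 0.187   0.1595 -0.0035] roll -0.0002
[0.60879814 0.01664907 0.062     ]
245 219
395 291
```

View pics/m4.png

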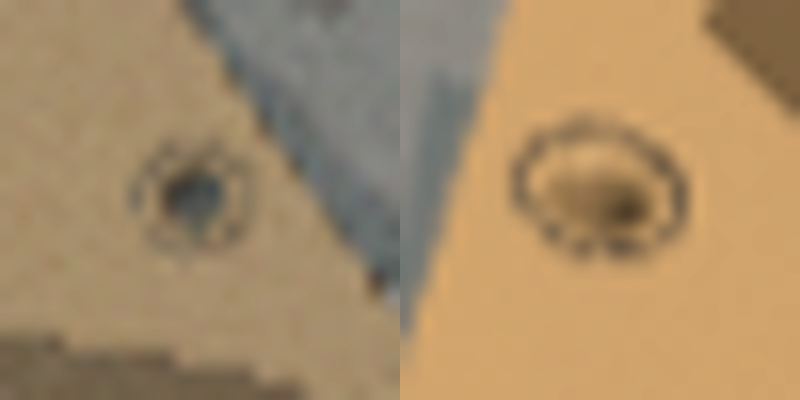

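The ring centre is at (244.4,218.8) in the top view and (395.1,290.3) in the scene view.

```bash
python3 -c "
from h import *
t=np.load('t3.npz');s=np.load('s4.npz')
print(pt(t,244.4,218.8,.062),pt(s,395.06,290.25,.062),tri(t,(244.4,218.8),s,(395.06,290.25)))
print('pin top tri at z.1', pt(t if 0 else np.load('top0.npz'),343.5,226,.1),pt(np.load('scene0.npz'),324.7,201.7,.1))
h=pt(t,244.4,218.8,.062); 
for p in (h,pt(s,395.06,290.25,.062)): print(np.hypot(p[0]-.558,p[1]-.0848),np.degrees(np.arctan2(p[1]-.0848,p[0]-.558)))
"
```

```text
[0.60811095 0.01819708 0.062     ] [0.60895135 0.01585309 0.062     ] (array([0.60878786, 0.0172192 , 0.06295479]), [np.float64(0.0011369425794115029), np.float64(0.0011369425794116102)])
pin top tri at z.1 [ 0.59241754 -0.23018396  0.1       ] [ 0.59585944 -0.22761071  0.1       ]
0.08334900138423756 -53.0427979877856
0.08573048663378686 -53.53582398481905
```

Request:
carry_out:
  motion:
    - {"offset": [0.0234, 0.02, 0], "roll": 0, "grip": 0.005}
    - {"offset": [0.0234, 0.02, 0], "roll": 0, "grip": 0.005}
    - {"offset": [0.0234, 0.02, 0], "roll": 0, "grip": 0.005}
    - {"offset": [0.0234, 0.02, 0], "roll": 0, "grip": 0.005}
    - {"offset": [0.0234, 0.02, 0], "roll": 0, "grip": 0.005}
    - {"offset": [0.0234, 0.02, 0], "roll": 0, "grip": 0.005}
    - {"offset": [0.0234, 0.02, 0], "roll": 0, "grip": 0.005}
    - {"offset": [0.0234, 0.02, 0], "roll": 0, "grip": 0.005}
    - {"offset": [0, 0, 0], "roll": 0, "grip": 0.005}
    - {"offset": [0, 0, 0], "roll": 0, "grip": 0.005}

```text
time: 13.73
ee_pos: [0.6089, 0.02, 0.3777]
tool_rot: [-0.001, 0.445, 0.895, 0.0]
wrist_force: [-0.3, -0.8, 0.3]
width: 0.0192
finger_force: 29.9
```

Request:
carry_out:
  motion:
    - {"offset": [0, 0, 0], "roll": 0, "grip": 0.005}
    - {"offset": [0, 0, 0.02], "roll": 0, "grip": 0.005}
    - {"offset": [0, 0, 0.02], "roll": 0, "grip": 0.005}
    - {"offset": [0, 0, 0], "roll": 0, "grip": 0.005}
    - {"offset": [0, 0, 0], "roll": 0, "grip": 0.005}
    - {"offset": [0, 0, 0], "roll": 0, "grip": 0.005}
    - {"offset": [0, 0, 0], "roll": 0, "grip": 0.005}
    - {"offset": [0, 0, 0], "roll": 0, "grip": 0.005}
    - {"offset": [0, 0, 0], "roll": 0, "grip": 0.005}
    - {"offset": [0, 0, 0], "roll": 0, "grip": 0.005}

```text
time: 14.57
ee_pos: [0.6096, 0.0171, 0.3391]
tool_rot: [0.0, 0.448, 0.894, 0.0]
wrist_force: [0.6, -0.4, -0.7]
width: 0.0189
finger_force: 29.9
```

```bash
python3 -c "
from h import *
go(.6087,.0168,.311,36.8)
"
```

```text
t 14.57 pos [0.6096 0.0171 0.3391] q7 0.293 yaw_y 36.78 axis [ 9.e-04 -3.e-04 -1.e+00] F [ 0.65 -0.44 -0.7 ] M [ 0.04 -0.12  0.  ] w 0.0189 ff 29.92125960532576
offset tool [ 0.0003 -0.0009  0.0281] roll -0.0003
```

Request:
carry_out:
  motion:
    - {"offset": [0.0003, -0.0008, 0.015], "roll": 0, "grip": 0.005}
    - {"offset": [0, 0, 0.01], "roll": 0, "grip": 0.005}
    - {"offset": [0, 0, 0.003], "roll": 0, "grip": 0.005}
    - {"offset": [0, 0, 0], "roll": 0, "grip": 0.005}
    - {"offset": [0, 0, 0], "roll": 0, "grip": 0.005}
    - {"offset": [0, 0, 0], "roll": 0, "grip": 0.005}
    - {"offset": [0, 0, 0], "roll": 0, "grip": 0.005}
    - {"offset": [0, 0, 0], "roll": 0, "grip": 0.005}
    - {"offset": [0, 0, 0], "roll": 0, "grip": 0.005}
    - {"offset": [0, 0, 0], "roll": 0, "grip": 0.005}

```text
time: 15.4
ee_pos: [0.6087, 0.0169, 0.3107]
tool_rot: [0.0, 0.448, 0.894, 0.0]
wrist_force: [-0.0, 0.1, -1.4]
width: 0.0191
finger_force: 29.9
```

```bash
python3 -c "
from h import *
go(.6087,.0168,.311,36.8)
s=snap('scene','s5')
cv2.imwrite('pics/m5.png',cv2.resize(s['pixels'][255:305,370:420,::-1],None,fx=12,fy=12,interpolation=cv2.INTER_CUBIC))
"
```

```text
t 15.4 pos [0.6087 0.0169 0.3107] q7 0.278 yaw_y 36.79 axis [ 4.e-04 -1.e-04 -1.e+00] F [-0.01  0.14 -1.35] M [ 0.06 -0.15 -0.  ] w 0.0191 ff 29.92128426907584
offset tool [-0.0001 -0.     -0.0003] roll -0.0003
```

View pics/m5.png

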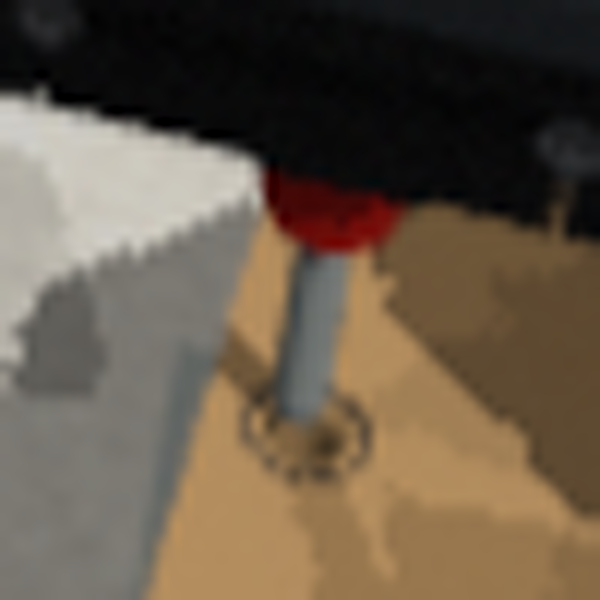

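The tip hangs just over the ring: tip centre at about (302.5,411) in the crop, ring centre (306,430). Computing the residual.

```bash
python3 -c "
from h import *
s=np.load('s5.npz')
f=lambda x,y:(370+(x+.5)/12-.5,255+(y+.5)/12-.5)
ring=pt(s,*f(306,430),.062)
for tip in((302.5,411),(303,408),(302,415)):
  T=pt(s,*f(*tip),.3107-.2436); d=(ring-T); print(ring,T,'move',d[:2]*1e3, 'tool x,y', 1e3*(np.array([[.599*-1,.801],[.801,.599]])@d[:2]))
print(R.from_quat(env.state()['tool_rot'][[1,2,3,0]]).as_matrix())
"
```

```text
[0.60916658 0.0160458  0.062     ] [0.61068863 0.0161763  0.0671    ] move [-1.52204992 -0.13049582] tool x,y [ 0.80718075 -1.29732898]
[0.60916658 0.0160458  0.062     ] [0.61025187 0.01579554 0.0671    ] move [-1.08528979  0.25026031] tool x,y [ 0.85054709 -0.7194112 ]
[0.60916658 0.0160458  0.062     ] [0.61124998 0.01669611 0.0671    ] move [-2.08339979 -0.65030183] tool x,y [ 0.72706471 -2.05833403]
[[-5.98827359e-01  8.00878094e-01  2.69396322e-04]
 [ 8.00878088e-01  5.98827407e-01 -1.59116001e-04]
 [-2.88754421e-04  1.20470597e-04 -9.99999951e-01]]
```

Request:
carry_out:
  motion:
    - {"offset": [0.0007, -0.001, 0], "roll": 0, "grip": 0.005}
    - {"offset": [0, 0, 0], "roll": 0, "grip": 0.005}
    - {"offset": [0, 0, 0.002], "roll": 0, "grip": 0.005}
    - {"offset": [0, 0, 0.002], "roll": 0, "grip": 0.005}
    - {"offset": [0, 0, 0.002], "roll": 0, "grip": 0.005}
    - {"offset": [0, 0, 0.002], "roll": 0, "grip": 0.005}
    - {"offset": [0, 0, 0.002], "roll": 0, "grip": 0.005}
    - {"offset": [0, 0, 0], "roll": 0, "grip": 0.005}
    - {"offset": [0, 0, 0], "roll": 0, "grip": 0.005}
    - {"offset": [0, 0, 0], "roll": 0, "grip": 0.005}

```text
time: 16.28
ee_pos: [0.6074, 0.0169, 0.3004]
tool_rot: [-0.0, 0.448, 0.894, -0.0]
wrist_force: [0.1, 0.5, -0.7]
width: 0.0193
finger_force: 29.9
```

```bash
python3 -c "
from h import *
go(.6087,.0168,.2916,36.8)
"
```

```text
t 16.28 pos [0.6074 0.0169 0.3004] q7 0.272 yaw_y 36.79 axis [-2.e-04  1.e-04 -1.e+00] F [ 0.06  0.5  -0.68] M [ 0.1  -0.11 -0.  ] w 0.0193 ff 29.92190810618922
offset tool [-0.0009  0.001   0.0088] roll -0.0002
```

The tip is 5 mm inside the board hole with no contact force. Continuing down to touch the lock plate.

Request:
carry_out:
  motion:
    - {"offset": [0, 0, 0.003], "roll": 0, "grip": 0.005}
    - {"offset": [0, 0, 0.003], "roll": 0, "grip": 0.005}
    - {"offset": [0, 0, 0.002], "roll": 0, "grip": 0.005}
    - {"offset": [0, 0, 0.001], "roll": 0, "grip": 0.005}
    - {"offset": [0, 0, 0.001], "roll": 0, "grip": 0.005}
    - {"offset": [0, 0, 0.001], "roll": 0, "grip": 0.005}
    - {"offset": [0, 0, 0], "roll": 0, "grip": 0.005}
    - {"offset": [0, 0, 0], "roll": 0, "grip": 0.005}
    - {"offset": [0, 0, 0], "roll": 0, "grip": 0.005}
    - {"offset": [0, 0, 0], "roll": 0, "grip": 0.005}

```text
time: 17.12
ee_pos: [0.6076, 0.0169, 0.2904]
tool_rot: [0.0, 0.448, 0.894, -0.0]
wrist_force: [-1.6, 0.7, 6.3]
width: 0.0194
finger_force: 29.9
```

```bash
python3 -c "
from h import *
go(.6074,.0169,.2896,36.8)
"
```

```text
t 17.12 pos [0.6076 0.0169 0.2904] q7 0.265 yaw_y 36.78 axis [ 9.e-04 -5.e-04 -1.e+00] F [-1.64  0.72  6.34] M [0.09 0.25 0.05] w 0.0194 ff 29.91082729655318
offset tool [ 0.0001 -0.0002  0.0008] roll -0.0003
```

The tip rests on the lock plate at z ≈ 0.047 with 6 N. Adding a little pressure and sweeping gently along the arc (+y is counter-clockwise).

Request:
carry_out:
  motion:
    - {"offset": [0, 0.0005, 0.0007], "roll": -0.006, "grip": 0.005}
    - {"offset": [0, 0.0005, 0], "roll": -0.006, "grip": 0.005}
    - {"offset": [0, 0.0005, 0], "roll": -0.006, "grip": 0.005}
    - {"offset": [0, 0.0005, 0], "roll": -0.006, "grip": 0.005}
    - {"offset": [0, 0.0005, 0], "roll": -0.006, "grip": 0.005}
    - {"offset": [0, 0.0005, 0], "roll": -0.006, "grip": 0.005}
    - {"offset": [0, 0.0005, 0], "roll": -0.006, "grip": 0.005}
    - {"offset": [0, 0.0005, 0], "roll": -0.006, "grip": 0.005}
    - {"offset": [0, 0, 0], "roll": 0, "grip": 0.005}
    - {"offset": [0, 0, 0], "roll": 0, "grip": 0.005}

```text
time: 17.95
ee_pos: [0.6101, 0.0183, 0.2902]
tool_rot: [-0.0, 0.427, 0.904, -0.002]
wrist_force: [-5.6, -2.1, 11.1]
width: 0.0193
finger_force: 30.1
```

```bash
python3 -c "
from h import *
go(.6074,.0169,.289,36.8)
"
```

```text
t 17.95 pos [0.6101 0.0183 0.2902] q7 0.303 yaw_y 39.48 axis [-0.0021 -0.0036 -1.    ] F [-5.63 -2.06 11.13] M [-0.73  1.47  0.03] w 0.0193 ff 30.13454790620017
offset tool [ 0.0007 -0.003   0.0012] roll 0.0468
```

Request:
carry_out:
  motion:
    - {"offset": [0, 0.0005, 0], "roll": -0.006, "grip": 0.005}
    - {"offset": [0, 0.0005, 0], "roll": -0.006, "grip": 0.005}
    - {"offset": [0, 0.0005, 0], "roll": -0.006, "grip": 0.005}
    - {"offset": [0, 0.0005, 0], "roll": -0.006, "grip": 0.005}
    - {"offset": [0, 0.0005, 0], "roll": -0.006, "grip": 0.005}
    - {"offset": [0, 0.0005, 0], "roll": -0.006, "grip": 0.005}
    - {"offset": [0, 0.0005, 0], "roll": -0.006, "grip": 0.005}
    - {"offset": [0, 0.0005, 0], "roll": -0.006, "grip": 0.005}
    - {"offset": [0, 0, 0], "roll": 0, "grip": 0.005}
    - {"offset": [0, 0, 0], "roll": 0, "grip": 0.005}

```text
time: 18.78
ee_pos: [0.613, 0.0205, 0.29]
tool_rot: [-0.0, 0.405, 0.914, -0.003]
wrist_force: [-6.1, -2.9, 12.1]
width: 0.019
finger_force: 30.3
```

```bash
python3 -c "
from h import *
go(.6074,.0169,.289,36.8)
"
```

```text
t 18.78 pos [0.613  0.0205 0.29  ] q7 0.341 yaw_y 42.22 axis [-0.0029 -0.0044 -1.    ] F [-6.1  -2.91 12.15] M [-0.93  1.58 -0.  ] w 0.019 ff 30.251609380356967
offset tool [ 0.0011 -0.0066  0.0011] roll 0.0945
```

Request:
carry_out:
  motion:
    - {"offset": [0, 0.0005, 0], "roll": -0.006, "grip": 0.005}
    - {"offset": [0, 0.0005, 0], "roll": -0.006, "grip": 0.005}
    - {"offset": [0, 0.0005, 0], "roll": -0.006, "grip": 0.005}
    - {"offset": [0, 0.0005, 0], "roll": -0.006, "grip": 0.005}
    - {"offset": [0, 0.0005, 0], "roll": -0.006, "grip": 0.005}
    - {"offset": [0, 0.0005, 0], "roll": -0.006, "grip": 0.005}
    - {"offset": [0, 0.0005, 0], "roll": -0.006, "grip": 0.005}
    - {"offset": [0, 0.0005, 0], "roll": -0.006, "grip": 0.005}
    - {"offset": [0, 0.0005, 0], "roll": 0, "grip": 0.005}
    - {"offset": [0, 0, 0], "roll": 0, "grip": 0.005}

```text
time: 19.62
ee_pos: [0.6165, 0.0245, 0.2882]
tool_rot: [-0.001, 0.383, 0.924, -0.001]
wrist_force: [-2.2, -1.9, 0.6]
width: 0.0191
finger_force: 30.0
```

```bash
python3 -c "
from h import *
go(.6074,.0169,.289,36.8)
"
```

```text
t 19.62 pos [0.6165 0.0245 0.2882] q7 0.379 yaw_y 45.02 axis [-0.0018 -0.0011 -1.    ] F [-2.23 -1.91  0.58] M [-0.46  0.58 -0.03] w 0.0191 ff 30.01404848881066
offset tool [ 0.0011 -0.0118 -0.0008] roll 0.1434
```

z dropped 2 mm and the vertical force vanished, so the tip has found the bore. Pushing down gently.

Request:
carry_out:
  motion:
    - {"offset": [0, 0, 0.001], "roll": 0, "grip": 0.005}
    - {"offset": [0, 0, 0.001], "roll": 0, "grip": 0.005}
    - {"offset": [0, 0, 0.001], "roll": 0, "grip": 0.005}
    - {"offset": [0, 0, 0.001], "roll": 0, "grip": 0.005}
    - {"offset": [0, 0, 0.001], "roll": 0, "grip": 0.005}
    - {"offset": [0, 0, 0], "roll": 0, "grip": 0.005}
    - {"offset": [0, 0, 0], "roll": 0, "grip": 0.005}
    - {"offset": [0, 0, 0], "roll": 0, "grip": 0.005}
    - {"offset": [0, 0, 0], "roll": 0, "grip": 0.005}
    - {"offset": [0, 0, 0], "roll": 0, "grip": 0.005}

```text
time: 20.45
ee_pos: [0.6164, 0.0245, 0.2831]
tool_rot: [-0.001, 0.382, 0.924, -0.001]
wrist_force: [-4.4, -3.2, 1.2]
width: 0.0188
finger_force: 30.1
```

```bash
python3 -c "
from h import *
go(.6165,.0245,.2656,45)
"
```

```text
t 20.45 pos [0.6164 0.0245 0.2831] q7 0.376 yaw_y 45.02 axis [-1.7e-03 -9.0e-04 -1.0e+00] F [-4.38 -3.2   1.16] M [-0.9   0.97  0.04] w 0.0188 ff 30.089812174119288
offset tool [-0.0001  0.0001  0.0175] roll 0.0004
```

Going in with only 1 N vertical. I'll ease the side load and go down the remaining 17.5 mm.

Request:
carry_out:
  motion:
    - {"offset": [0, -0.0006, 0.002], "roll": 0, "grip": 0.005}
    - {"offset": [0, 0, 0.002], "roll": 0, "grip": 0.005}
    - {"offset": [0, 0, 0.002], "roll": 0, "grip": 0.005}
    - {"offset": [0, 0, 0.002], "roll": 0, "grip": 0.005}
    - {"offset": [0, 0, 0.002], "roll": 0, "grip": 0.005}
    - {"offset": [0, 0, 0.002], "roll": 0, "grip": 0.005}
    - {"offset": [0, 0, 0.002], "roll": 0, "grip": 0.005}
    - {"offset": [0, 0, 0], "roll": 0, "grip": 0.005}
    - {"offset": [0, 0, 0], "roll": 0, "grip": 0.005}
    - {"offset": [0, 0, 0], "roll": 0, "grip": 0.005}

```text
time: 21.28
ee_pos: [0.6161, 0.0243, 0.2691]
tool_rot: [-0.001, 0.382, 0.924, -0.0]
wrist_force: [-3.5, -3.5, -1.6]
width: 0.019
finger_force: 30.1
```

Request:
carry_out:
  motion:
    - {"offset": [0, 0, 0.001], "roll": 0, "grip": 0.005}
    - {"offset": [0, 0, 0.001], "roll": 0, "grip": 0.005}
    - {"offset": [0, 0, 0.001], "roll": 0, "grip": 0.005}
    - {"offset": [0, 0, 0.001], "roll": 0, "grip": 0.005}
    - {"offset": [0, 0, 0.0003], "roll": 0, "grip": 0.005}
    - {"offset": [0, 0, 0], "roll": 0, "grip": 0.005}
    - {"offset": [0, 0, 0], "roll": 0, "grip": 0.005}
    - {"offset": [0, 0, 0], "roll": 0, "grip": 0.005}
    - {"offset": [0, 0, 0], "roll": 0, "grip": 0.005}
    - {"offset": [0, 0, 0], "roll": 0, "grip": 0.005}

```text
time: 22.12
ee_pos: [0.6162, 0.0243, 0.2656]
tool_rot: [-0.0, 0.383, 0.924, -0.001]
wrist_force: [-5.0, -3.5, 2.0]
width: 0.0191
finger_force: 30.1
```

```bash
python3 -c "
from h import *
go(.6165,.0245,.2656,45)
"
```

```text
t 22.12 pos [0.6162 0.0243 0.2656] q7 0.365 yaw_y 45.02 axis [-1.e-03 -8.e-04 -1.e+00] F [-4.98 -3.51  1.99] M [-0.88  1.21 -0.06] w 0.0191 ff 30.087257723207586
offset tool [-0.0001  0.0004 -0.    ] roll 0.0004
```

Nearly seated. Pressing 2 mm more to feel the shoulder on the board.

Request:
carry_out:
  motion:
    - {"offset": [0, -0.0004, 0.0005], "roll": 0, "grip": 0.005}
    - {"offset": [0, 0, 0.0005], "roll": 0, "grip": 0.005}
    - {"offset": [0, 0, 0.0005], "roll": 0, "grip": 0.005}
    - {"offset": [0, 0, 0.0005], "roll": 0, "grip": 0.005}
    - {"offset": [0, 0, 0], "roll": 0, "grip": 0.005}
    - {"offset": [0, 0, 0], "roll": 0, "grip": 0.005}
    - {"offset": [0, 0, 0], "roll": 0, "grip": 0.005}
    - {"offset": [0, 0, 0], "roll": 0, "grip": 0.005}
    - {"offset": [0, 0, 0], "roll": 0, "grip": 0.005}
    - {"offset": [0, 0, 0], "roll": 0, "grip": 0.005}

```text
time: 22.95
ee_pos: [0.6162, 0.0245, 0.2654]
tool_rot: [0.0, 0.382, 0.924, -0.001]
wrist_force: [-7.7, -3.7, 11.6]
width: 0.0192
finger_force: 30.1
```

```bash
python3 -c "
from h import *
go(.6165,.0245,.2656,45)
"
```

```text
t 22.95 pos [0.6162 0.0245 0.2654] q7 0.364 yaw_y 45.03 axis [ 0.     -0.0014 -1.    ] F [-7.7  -3.72 11.65] M [-1.02  1.97 -0.02] w 0.0192 ff 30.132668136502616
offset tool [-0.0002  0.0003 -0.0002] roll 0.0005
```

Firm stop at the expected height, so the shoulder is on the board. Releasing and rising clear.

Request:
carry_out:
  motion:
    - {"offset": [0, 0, 0], "roll": 0, "grip": 0.06}
    - {"offset": [0, 0, 0], "roll": 0, "grip": 0.06}
    - {"offset": [0, 0, 0], "roll": 0, "grip": 0.06}
    - {"offset": [0, 0, 0], "roll": 0, "grip": 0.06}
    - {"offset": [0, 0, 0], "roll": 0, "grip": 0.06}
    - {"offset": [0, 0, 0], "roll": 0, "grip": 0.06}
    - {"offset": [0, 0, -0.005], "roll": 0, "grip": 0.06}
    - {"offset": [0, 0, -0.01], "roll": 0, "grip": 0.06}
    - {"offset": [0, 0, -0.02], "roll": 0, "grip": 0.06}
    - {"offset": [0, 0, -0.03], "roll": 0, "grip": 0.06}

```text
time: 23.78
ee_pos: [0.6153, 0.0239, 0.3277]
tool_rot: [-0.002, 0.382, 0.924, -0.001]
wrist_force: [0.3, -0.0, -0.1]
width: 0.0595
finger_force: 0.0
```

Request:
carry_out:
  motion:
    - {"offset": [0, 0, -0.03], "roll": 0, "grip": 0.06}
    - {"offset": [0, 0, -0.03], "roll": 0, "grip": 0.06}
    - {"offset": [0, 0, -0.02], "roll": 0, "grip": 0.06}
    - {"offset": [-0.02, -0.02, 0], "roll": 0, "grip": 0.06}
    - {"offset": [-0.02, -0.02, 0], "roll": 0, "grip": 0.06}
    - {"offset": [-0.02, -0.02, 0], "roll": 0, "grip": 0.06}
    - {"offset": [-0.02, -0.02, 0], "roll": 0, "grip": 0.06}
    - {"offset": [-0.02, -0.02, 0], "roll": 0, "grip": 0.06}
    - {"offset": [-0.02, -0.02, 0], "roll": 0, "grip": 0.06}
    - {"offset": [0, 0, 0], "roll": 0, "grip": 0.06}

```text
time: 24.62
ee_pos: [0.6159, -0.1536, 0.4087]
tool_rot: [0.001, 0.387, 0.922, -0.002]
wrist_force: [-1.1, -0.9, -0.9]
width: 0.0599
finger_force: 0.0
```

```bash
python3 -c "
from h import *
go(.6165,.0245,.2656,45)
c=snap('scene','s6');stripe(c,(.56,.0843))
cv2.imwrite('pics/s6b.png',c['pixels'][:,:,::-1])
W,P=cloud(c);m=(np.hypot(W[:,0]-.617,W[:,1]-.024)<.03)&(P[:,0]>2*P[:,1])&(P[:,0]>60);print('pin top z',np.percentile(W[m,2],[1,50,98]) if m.any() else 0)
"
```

```text
t 24.62 pos [ 0.6159 -0.1536  0.4087] q7 0.716 yaw_y 44.45 axis [ 2.0e-04 -4.1e-03 -1.0e+00] F [-1.08 -0.87 -0.93] M [-0.03 -0.13 -0.01] w 0.0599 ff 0.0
offset tool [0.1271 0.1256 0.1424] roll -0.0095
110 dir -46.41268 from axis 132.61386310257046
pin top z [0.0645312  0.09998379 0.1190293 ]
```

View pics/s6b.png

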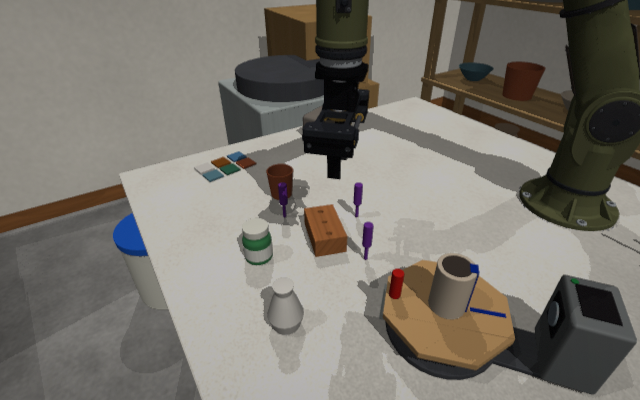

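The picture shows the red pin seated upright on the board at (397,284), with its top at 0.118 m. The stripe faces the reader as far as the bore allows, and the bystanders and purple look-alikes haven't moved. Handing in.

```bash
python3 -c "
from h import *
print(env.hand_in())"
```

```text
the job is handed in; nothing more can be done
None
```

I squared the blue stripe to the reader, then seated the pin fully home in the lock bore and let go. The bore was about 9.5 mm off nominal, so locking it left the stripe about 6° past square. The jar, cup, vase and purple look-alikes look undisturbed, and I handed the job in at 24.7 s; no verdict came back.

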